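# Square up a row of battery cells in the pack cradle

### The job

Six battery cells lie unevenly in the grooves of the cradle on the bench. Take the plastic straightedge by its handle and with its long edge slide the whole row along the grooves until every cell sits flush against the stop plate, wherever that is set; keep a steady push of about 8 N on the row for a moment to seat it, but never press the plate with more than 10 N, and do not touch the cells with the gripper. Then draw back and lay the straightedge flat on the bench, clear of the cradle, leaving the row flush and the other things where they are.

Things in the scene. Friction and masses are not known exactly. Their poses are not given: they have to be found in the camera images.
- cradle: Grey plastic cradle screwed to the bench: base plate 200 (x) x 200 (y) x 8 mm with seven ridges 4 mm wide, 6 mm high (tops at z = 14 mm), 22 mm apart, running along x from x = -90 to x = 70 mm: six grooves side by side across y. Origin at the centre of its underside, on the bench; +x along the grooves towards the stop plate, which stands square to x; z up. It does not move.
- slot_mid (a point): Fixed point of the cradle, at its x = 50, y = 0, z = 17.2 mm: the middle of the stop plate's range. The stop, a black plate 184 wide and 8 thick, top 26 mm above the base plate, is clamped by two brass thumb nuts with its face anywhere from 20 mm before to 20 mm past this point along the cradle's x. Its setting differs each time and is not reported: feel for it. Cells and plate are rigid.
- rule_grip (a point): White plastic straightedge, 0.2 kg, flat on the bench: blade 300 (its x) x 70 (y) x 5 mm, with a handle 130 long (x), 12 thick (y), 32 mm high along its middle. This point is on the handle over the blade's centre, 27 mm above the blade's underside, 10 mm below the handle's top. Both long edges (y = +35 and -35 mm) are straight and serve alike.
- cell1_mid (a point): Cell 1 of 6 of the row: blue cylinder 18.4 mm in diameter and 65 mm long, about 47 g, lying in its groove along the cradle's x, centre 9.2 mm above the groove's floor (at cradle y = -55 mm). This point is its centre; x along the cell. It slides easily in the groove and starts 6 to 68 mm short of the stop plate.
- cell2_mid (a point): Cell 2 of 6 of the row: blue cylinder 18.4 mm in diameter and 65 mm long, about 47 g, lying in its groove along the cradle's x, centre 9.2 mm above the groove's floor (at cradle y = -33 mm). This point is its centre; x along the cell. It slides easily in the groove and starts 6 to 68 mm short of the stop plate.
- cell3_mid (a point): Cell 3 of 6 of the row: blue cylinder 18.4 mm in diameter and 65 mm long, about 47 g, lying in its groove along the cradle's x, centre 9.2 mm above the groove's floor (at cradle y = -11 mm). This point is its centre; x along the cell. It slides easily in the groove and starts 6 to 68 mm short of the stop plate.
- cell4_mid (a point): Cell 4 of 6 of the row: blue cylinder 18.4 mm in diameter and 65 mm long, about 47 g, lying in its groove along the cradle's x, centre 9.2 mm above the groove's floor (at cradle y = 11 mm). This point is its centre; x along the cell. It slides easily in the groove and starts 6 to 68 mm short of the stop plate.
- cell5_mid (a point): Cell 5 of 6 of the row: blue cylinder 18.4 mm in diameter and 65 mm long, about 47 g, lying in its groove along the cradle's x, centre 9.2 mm above the groove's floor (at cradle y = 33 mm). This point is its centre; x along the cell. It slides easily in the groove and starts 6 to 68 mm short of the stop plate.
- cell6_mid (a point): Cell 6 of 6 of the row: blue cylinder 18.4 mm in diameter and 65 mm long, about 47 g, lying in its groove along the cradle's x, centre 9.2 mm above the groove's floor (at cradle y = 55 mm). This point is its centre; x along the cell. It slides easily in the groove and starts 6 to 68 mm short of the stop plate.
- meter: Black hand-held multimeter, 150 x 75 x 38 mm, lying on the bench; origin under its centre. To be left alone.
- iron_stand: Soldering-iron stand, base 90 x 150 x 14 mm with a steel coil holder, 120 mm tall in all; origin under its centre. To be left alone.
- tape: Roll of amber tape lying flat, 68 mm across, 16 mm high; origin under its centre. To be left alone.
- spare: A spare cell, the same as those of the row, standing upright on the bench, 65 mm high; origin under its centre. Not part of the row; to be left alone.
There are look-alikes about, which are no part of the job. What is shaped like the part that bears cell4_mid but pink or yellow is not meant.

How it is judged:
On the way, in this order (a step that is already met when the one before it is completed fails the run):
1. the straightedge is picked up off the bench by the gripper (height (world z) of rule_grip above 0.04 m and contact force between rule and the fingers above 1 N), for 0.2 s.
2. the whole row is pushed home with the straightedge and pressed against the stop plate with at least 3 N (x of each of cell1_mid, cell2_mid, cell3_mid, cell4_mid, cell5_mid, cell6_mid in the frame of stop above -0.034 m and contact force between stop and anything else above 3 N and contact force between rule and the fingers above 1 N), for 0.3 s.
At the end, for the whole second after the job is handed in: All six cells lie in their grooves with their ends within 1.5 mm of the stop plate; the straightedge lies flat on the bench (within 0.06 rad and 4 mm of height), off the cradle, released and at rest (x of each of cell1_mid, cell2_mid, cell3_mid, cell4_mid, cell5_mid, cell6_mid in the frame of stop above -0.034 m and z of each of cell1_mid, cell2_mid, cell3_mid, cell4_mid, cell5_mid, cell6_mid in the frame of stop below 0.0115 m and height (world z) of rule_grip below 0.031 m and angle between rule_grip's own z axis and vertical below 0.06 rad and contact force between rule and cradle below 0.05 N and contact force between rule and the fingers below 0.05 N and linear speed of rule below 0.01 m/s); the robot touches nothing.
It fails at once if the stop plate is pressed with more than 10 N (contact force between stop and anything else above 10 N).
It fails at once if the gripper or arm touches a cell of the row (contact force between any of the fingers, the arm and cell1 above 0.3 N or contact force between any of the fingers, the arm and cell2 above 0.3 N or contact force between any of the fingers, the arm and cell3 above 0.3 N or contact force between any of the fingers, the arm and cell4 above 0.3 N or contact force between any of the fingers, the arm and cell5 above 0.3 N or contact force between any of the fingers, the arm and cell6 above 0.3 N).
It fails at once if a cell is lifted out of its groove (z of any of cell1_mid, cell2_mid, cell3_mid, cell4_mid, cell5_mid, cell6_mid in the frame of stop above 0.017 m).
It fails at once if one of the other things on the bench is shifted by more than 15 mm (distance of any of meter, iron_stand, tape, spare from where it was at the start of the episode above 0.015 m).
It also fails if it takes over 61 s, if anything falls off the work surface, if the arm or the gripper's body presses on something with over 40 N, if the wrist force passes 120 N, or if a joint passes its speed limit or range.

### The arm

A 6-joint arm with a two-finger parallel gripper is mounted at the origin on the work surface. World frame = base frame: x ahead of the robot, y to its left, z up, the work surface at z = 0. Lengths are in m, angles in rad, forces in N, time in s.
With the tool pointing down it reaches from about 0.3 to 0.875 m from the base axis. Payload 6.4 kg.
Tool frame: the origin (TCP) lies at the very end of the fingers, on their centre line; the grasp point (between the pads) lies 19 mm behind it; z points along the fingers, y is the line along which they close (so a half turn about z gives the same grasp; the last joint's range is limited). The gripper opens to 88 mm and grips with 3 to 60 N. Pads are 18 mm wide; open, the fingers measure 123 mm over their backs; the gripper's body (75 mm by 187 mm) begins 45 mm behind the grasp point.
Start: joints at [-1.371, 0.181, 1.607, -0, 1.354, -0.206], TCP at [0.227, -0.528, 0.239] pointing down, gripper open.
Joint ranges: [-2.99, 2.99], [-0.89, 2.07], [0.3, 2.58], [-1.14, 4.28], [0, 2.63], [-3.12, 3.12]. Speed limits (rad/s): [2.57, 2.57, 3.01, 3.14, 3.14, 3.14].

### API

Orientations are given as a rotation vector (axis times angle).
In Python, from workcell import arm, eoat, kinematics, get_image, calibration gives the robot as it stands. Calls block until the motion is done:
- arm.goto(position, orientation): joint-space move of the TCP to a pose.
- arm.line_to(position, speed=0.15, attitude=None, max_force=None): straight line of the TCP; attitude=None keeps the orientation; speed is the mean speed in m/s. With max_force (N) it stops when the force on the tool has changed by that much, and returns True; else False.
- arm.set_joints(angles): joint-space move.
- eoat.open_gripper() and eoat.close(newtons=None): open the fingers fully, or close them until they stop; newtons is the grip in N (None keeps the last).
- arm.wait(seconds).
- kinematics.ik(position, orientation): joint angles nearest the present ones, or None.
- arm.observe(): the state.
- get_image(name): name is "side" or "top"; returns the picture (420x560x3 uint8, red, green, blue); there is no depth.
- calibration(name): a dict with "intrinsics" (3x3 intrinsics, pixels), "k1" (the pictures are not rectified: a ray, as slopes to the right and down, at radius r is drawn at 1 + k1 r^2 times it, then the intrinsics apply), "rvec" (rotation vector, rad) and "tvec" (3), from world to camera coordinates, as OpenCV has them. Camera axes: x right, y down, z forward; pixel columns grow to the right and rows downward; lengths in m; the calibration is good to about 2 mm. A picture is of the moment at which its call begins. calibration takes no time and is no camera call.
A pose or a line that the arm cannot do raises arm.Unreachable and nothing moves.
- arm.close_job(): hands the job in; it is judged then, once.
The state is a dict: "clock": time; "joints": joint angles; "joint_velocities": joint speeds; "effort": joint torques, N m; "tool_pos": TCP position; "tool_rot": TCP orientation; "ft_force": force on the tool from outside, world axes, zero at the start; "wrist_torque": the same for the moment, N m; "gripper_width": opening from 0.0 (shut) to 1.0 (fully open); "grip_force": force on a finger pad.
Only numpy, scipy, OpenCV 4.12 (cv2) and the standard library are available. Lean on these libraries where they do the work, as an engineer would, in place of code of your own. Each camera call takes 0.05 s, during which the arm holds its last target. There are 200 camera calls.

## Working session

There is one attempt and no reset: what is moved stays moved. The work goes in short steps, each a Python script; the robot and the scene stay as the last script left them, time stands still between calls to the robot, and variables do not carry over. Pictures are saved under pics/ and viewed, at most 10 in all, crops included, and the job is handed in when it is done.

```bash
mkdir -p pics; ls; python3 - <<'E'
from workcell import arm, get_image, calibration
import cv2
for n in("top","side"):
    cv2.imwrite(f"pics/{n}0.png",get_image(n)[:,:,::-1]); print(calibration(n))
print(arm.observe())
E
```

```text
pics
{'intrinsics': array([[509.77100145,   0.        , 283.59873037],
       [  0.        , 509.77100145, 209.14735735],
       [  0.        ,   0.        ,   1.        ]]), 'k1': 0.0064571045346796, 'rvec': array([ 2.17284011, -2.15477271,  0.10310854]), 'tvec': array([0.00142832, 0.66883421, 1.27845175])}
{'intrinsics': array([[450.87237998,   0.        , 276.2196127 ],
       [  0.        , 450.87237998, 211.09681909],
       [  0.        ,   0.        ,   1.        ]]), 'k1': -0.11760713247190828, 'rvec': array([ 2.15845508, -0.38371272,  0.20229082]), 'tvec': array([-0.60393191,  0.15840578,  1.15689513])}
{'clock': 0.1, 'joints': array([-1.37130491e+00,  1.81436841e-01,  1.60789829e+00, -2.48770031e-05,
        1.35382050e+00, -2.06299877e-01]), 'joint_velocities': array([ 0.00161869, -0.00035441, -0.0034876 ,  0.00050921, -0.00142238,
        0.00138691]), 'effort': array([ 2.57660768e-04, -4.34820592e+01, -3.42694831e+01,  7.03090453e-02,
        3.40204930e-02, -3.60907063e-05]), 'tool_pos': array([ 0.22688964, -0.52781434,  0.23792176]), 'tool_rot': array([-3.07561708e+00, -6.32744385e-01,  2.97810451e-05]), 'ft_force': array([-0.18405927,  0.54417132,  0.23416231]), 'wrist_torque': array([-0.04796153,  0.01977662, -0.01167372]), 'grip_force': 0.0, 'gripper_width': 1.0023503549767883}
```

View pics/top0.png

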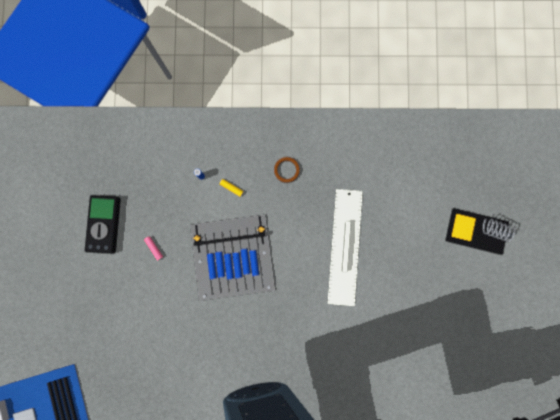

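View pics/side0.png

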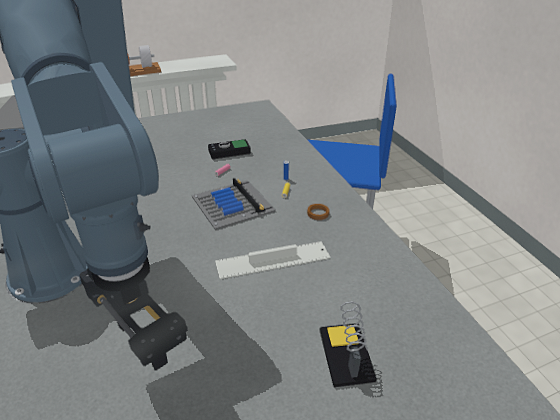

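Top view: the straightedge is at about (345,247), the cradle at (234,257) with its stop along row ~238, and the row of blue cells at (211..254, 264). Look-alikes are the pink cell (154,248), the yellow cell (232,187) and the upright blue spare (200,174). By the description, the six blue cells in the grooves are the row. I'll check that in one close crop.

```bash
python3 - <<'E'
import cv2
i=cv2.imread("pics/top0.png")[182:312,183:373]
cv2.imwrite("pics/crop.png",cv2.resize(i,None,fx=4.2,fy=4.2,interpolation=cv2.INTER_CUBIC))
E
```

```text
(no output)
```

View pics/crop.png

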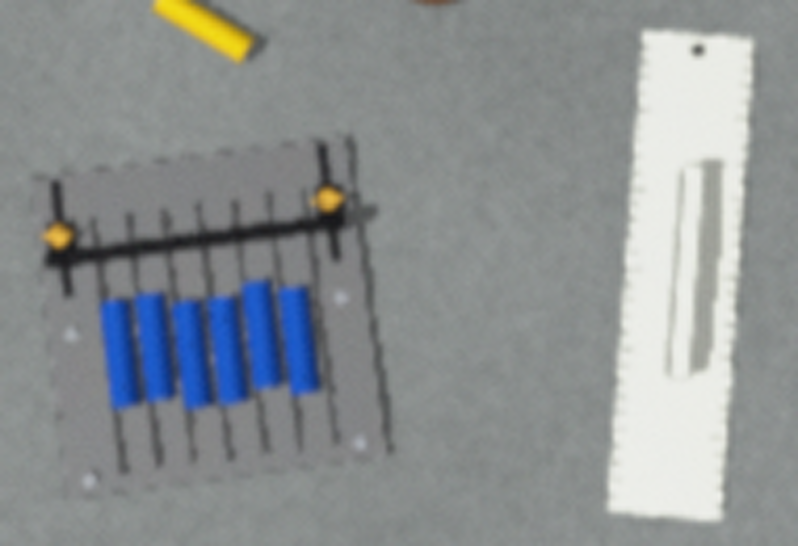

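The crop confirms it: six blue cells in the grooves, with the cradle corners at about (191,224), (266,215), (276,290) and (199,300) and the rule's corners clear. Next I compute the poses.

```bash
cat > h.py <<'E'
import numpy as np, cv2
from scipy.spatial.transform import Rotation as R
from workcell import arm, eoat, kinematics, get_image, calibration
def proj(px,z,name="top"):
    c=calibration(name); d=np.array([c["k1"],0,0,0,0.])
    n=cv2.undistortPoints(np.float64(px).reshape(-1,1,2),c["intrinsics"],d)[:,0]
    Rm=cv2.Rodrigues(c["rvec"])[0]; o=-Rm.T@c["tvec"]
    r=np.c_[n,np.ones(len(n))]@Rm
    return o+r*((z-o[2])/r[:,2])[:,None]
def rot(yaw): # tool down, tool y axis at angle yaw (world)
    y=np.array([np.cos(yaw),np.sin(yaw),0]); z=np.array([0,0,-1.]); return R.from_matrix(np.c_[np.cross(y,z),y,z]).as_rotvec()
def pts(mask,x0,y0,x1,y1):
    m=np.zeros_like(mask); m[y0:y1,x0:x1]=mask[y0:y1,x0:x1]; v,u=np.nonzero(m); return np.c_[u,v].astype(float)
def pca(P):
    c=P.mean(0); w,v=np.linalg.eigh(np.cov((P-c)[:,:2].T)); a=v[:,1]; return c,np.degrees(np.arctan2(a[1],a[0])),np.sqrt(w)
E
cat > see.py <<'E'
from h import *
i=cv2.imread("pics/top0.png"); b,g,r=[i[:,:,k].astype(int) for k in range(3)]
P=proj(pts((i.min(2)>190),320,180,370,312),.005)
rc=cv2.minAreaRect((P[:,:2]*1000).astype(np.float32)); print("rule rect",rc, pca(P))
print("handle top", proj([[183+c[0]/4.2-.4,182+c[1]/4.2-.4] for c in [(686,165),(702,165),(688,377),(668,376)]],.037)[:,:2].round(4))
q=[(35,177),(350,137),(392,452),(68,495)]
C=proj([[183+a/4.2-.4,182+e/4.2-.4] for a,e in q],.008)[:,:2]; print("cradle",C.round(4),C.mean(0).round(4))
for k in range(4): e=C[(k+1)%4]-C[k]; print(np.linalg.norm(e).round(4),np.degrees(np.arctan2(e[1],e[0])).round(2))
m=((b>120)&(b-r>70)).astype(np.uint8); n,l,s,ce=cv2.connectedComponentsWithStats(m)
B=proj(pts(m>0,200,240,268,285),.022); print("blue",B.min(0),B.max(0),pca(B))
S=pts(i.max(2)<45,196,233,266,245); print("stop",len(S),pca(proj(S,.034)))
E
python3 see.py
```

```text
rule rect ((575.3531494140625, -153.29290771484375), (69.38429260253906, 300.73834228515625), 85.62335205078125) (array([ 0.57201356, -0.15156599,  0.005     ]), np.float64(175.73202628810085), array([0.0202852 , 0.08971213]))
handle top [[ 0.6396 -0.153 ]
 [ 0.6397 -0.1628]
 [ 0.5112 -0.1537]
 [ 0.5117 -0.1417]]
cradle [[0.6312 0.2501]
 [0.6578 0.0536]
 [0.4632 0.0253]
 [0.4352 0.2243]] [0.5469 0.1383]
0.1984 -82.27
0.1967 -171.73
0.201 97.99
0.1976 7.5
blue [0.48875391 0.07397237 0.022     ] [0.56592041 0.20377834 0.022     ] (array([0.52729105, 0.13840766, 0.022     ]), np.float64(94.67272906015066), array([0.01881425, 0.03786145]))
stop 122 (array([0.59202902, 0.14227297, 0.034     ]), np.float64(98.04648301310408), array([0.00180768, 0.05761211]))
```

```bash
cat >> h.py <<'E'
YG=np.radians(85.6); YP=np.radians(7.95); C0=np.array([.5469,.1383]); PD=np.array([np.cos(YP),np.sin(YP)])
G=np.array([.5754,-.1530]); HG=.009; HP=HG+.0157
def at(x,z): return np.r_[C0+PD*x,z]   # rule centre at cradle x
E
python3 - <<'E'
from h import *
for k in (0,np.pi):
    for p,y in((np.r_[G,.1],YG),(at(-.115,.1),YP),(at(-.05,HP),YP)): print(k,kinematics.ik(p,rot(y+k)))
E
```

```text
0 [-0.45905459  0.3815634   1.65774122  0.          1.10228804 -1.95305643]
0 [ 0.01059501  0.08570044  2.02675998  0.          1.02913223 -0.12815866]
0 [ 0.02721772  0.35506431  1.89025197  0.          0.89627637 -0.11153595]
3.141592653589793 [-4.59054595e-01  3.81563401e-01  1.65774122e+00 -4.44089210e-16
  1.10228804e+00  1.18853622e+00]
3.141592653589793 [ 1.05950113e-02  8.57004365e-02  2.02675998e+00 -8.88178420e-16
  1.02913223e+00  3.01343399e+00]
3.141592653589793 [ 2.72177222e-02  3.55064311e-01  1.89025197e+00 -8.88178420e-16
  8.96276374e-01  3.03005670e+00]
```

```bash
python3 - <<'E'
from h import *
eoat.open_gripper()
arm.goto(np.r_[G,.1],rot(YG)); print(arm.line_to(np.r_[G,HG],speed=.08,max_force=8))
print(arm.observe()["tool_pos"])
eoat.close(60); o=arm.observe(); print(o["clock"],o["gripper_width"]*.088,o["grip_force"],o["ft_force"],o["wrist_torque"])
arm.line_to(np.r_[G,.12],speed=.1); arm.wait(.3); o=arm.observe(); print(o["clock"],o["tool_pos"],o["ft_force"],o["wrist_torque"],o["gripper_width"]*.088)
arm.goto(at(-.115,.12),rot(YP)); o=arm.observe();print(o["clock"],o["tool_pos"],o["ft_force"],o["wrist_torque"])
cv2.imwrite("pics/top1.png",get_image("top")[:,:,::-1]);cv2.imwrite("pics/side1.png",get_image("side")[:,:,::-1])
i=cv2.imread("pics/top1.png")[160:380,150:380]; j=cv2.imread("pics/side1.png")[130:350,130:360]
cv2.imwrite("pics/c1.png",cv2.resize(np.hstack([i,j]),None,fx=1.7,fy=1.7,interpolation=cv2.INTER_CUBIC))
E
```

```text
False
[ 0.57593347 -0.15322654  0.00964317]
4.6667 0.011777410351700419 59.99994160607457 [ 0.09593116 -0.14762608  0.41477954] [-0.0173147  -0.20075299 -0.00116133]
6.225 [ 0.57523579 -0.15290619  0.11959569] [-0.42175389  0.34931084 -2.07071943] [ 0.05175445 -0.13947182  0.00256593] 0.011747386029188723
7.825 [0.43352768 0.12211998 0.12024498] [-0.42717378  0.36363637 -1.46174904] [-0.01951902 -0.10983623 -0.03936493]
```

View pics/c1.png

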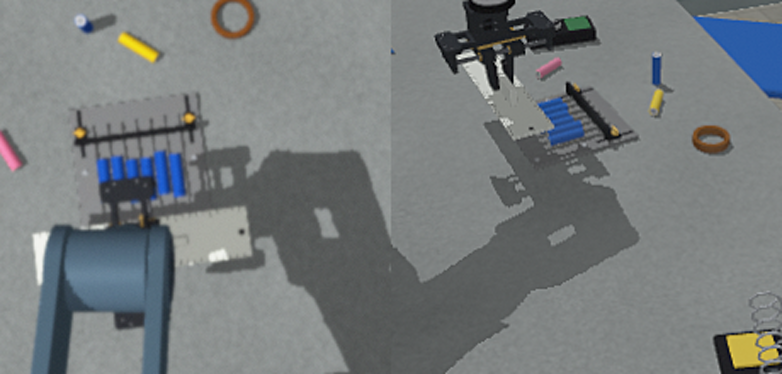

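The rule is held square and level, and its edge is behind the row with a clear path. Next I lower it and push until contact.

```bash
python3 - <<'E'
from h import *
def rep(t):
    o=arm.observe(); p=o["tool_pos"]; f=o["ft_force"]
    print(t,round(o["clock"],2),"x",((p[:2]-C0)@PD*1000).round(2),"z",(p[2]*1000).round(2),"f",(f[:2]@PD).round(2),f.round(2),"Tz",o["wrist_torque"].round(3))
print(arm.line_to(at(-.115,HP),speed=.06,max_force=6)); arm.wait(.3); rep("down")
print(arm.line_to(at(-.078,HP),speed=.025,max_force=4)); rep("a")
print(arm.line_to(at(-.030,HP),speed=.008,max_force=2.5)); rep("b"); arm.wait(.3); rep("b2")
E
```

```text
False
down 9.97 x -114.94 z 24.81 f 0.05 [ 0.11 -0.47 -3.33] Tz [-0.053 -0.081  0.053]
False
a 11.6 x -78.09 z 24.68 f -0.74 [-0.78  0.26 -2.04] Tz [-0.037  0.053  0.071]
True
b 14.34 x -60.3 z 24.0 f 0.54 [ 0.56 -0.14 -2.32] Tz [-0.001 -0.09   0.023]
b2 14.64 x -61.36 z 23.28 f -0.19 [-0.24  0.35 -1.51] Tz [ 0.015 -0.123 -0.04 ]
```

```bash
cat >> h.py <<'E'
def read(n=6):
    L=[]
    for _ in range(n):
        arm.wait(.02); o=arm.observe(); p=o["tool_pos"]; f=o["ft_force"]
        L.append(np.r_[(p[:2]-C0)@PD*1000,p[2]*1000,-(f[:2]@PD),f[2],o["wrist_torque"]])
    return o["clock"],np.mean(L,0)
E
python3 - <<'E'
from h import *
arm.line_to(at(-.0625,HP),speed=.02); c,b=read(10); print(round(c,2),b.round(2))
x=-.0625
while x<-.045:
    x+=.0004; arm.line_to(at(x,HP),speed=.01); c,v=read(5); print(round(c,2),round(x*1000,1),v[:4].round(2),v[4:].round(3))
    if v[2]-b[2]>3.2: break
E
```

```text
15.06 [-6.251e+01  2.473e+01 -3.000e-02 -2.300e+00 -3.000e-02 -1.000e-01
  0.000e+00]
15.39 -62.1 [-62.07  24.69   0.3   -2.64] [-0.016 -0.088  0.006]
15.72 -61.7 [-61.69  24.7    0.1   -2.1 ] [-0.035 -0.085 -0.009]
16.06 -61.3 [-61.29  24.7    0.39  -2.07] [-0.043 -0.083 -0.01 ]
16.39 -60.9 [-60.89  24.7   -0.38  -2.39] [ 0.01  -0.102  0.001]
16.73 -60.5 [-6.048e+01  2.471e+01  4.000e-02 -2.610e+00] [-0.041 -0.093  0.005]
17.06 -60.1 [-60.1   24.69  -0.19  -1.58] [-0.041 -0.082 -0.017]
17.39 -59.7 [-59.69  24.7   -0.53  -2.11] [-0.038 -0.102 -0.016]
17.73 -59.3 [-59.53  24.6    0.72  -1.88] [-0.053  0.044  0.054]
18.06 -58.9 [-59.44  24.49   3.44  -1.18] [-0.168  0.41   0.067]
```

```bash
python3 - <<'E'
from h import *
x=-.0589
for k in range(14):
    x+=.00015; arm.line_to(at(x,HP),speed=.01); c,v=read(8); print(round(c,2),round(x*1000,2),v[:4].round(2),v[4:].round(3))
    if v[2]>7.2: break
for k in range(3): c,v=read(12); print(round(c,2),v.round(3))
cv2.imwrite("pics/top2.png",get_image("top")[:,:,::-1]); cv2.imwrite("pics/side2.png",get_image("side")[:,:,::-1])
i=cv2.imread("pics/top2.png")[195:315,165:305]; j=cv2.imread("pics/side2.png")[150:270,170:310]
cv2.imwrite("pics/c2.png",cv2.resize(np.hstack([i,j]),None,fx=2.8,fy=2.8,interpolation=cv2.INTER_CUBIC))
E
```

```text
18.44 -58.75 [-59.41  24.46   5.05  -0.92] [-0.209  0.722  0.09 ]
18.82 -58.6 [-59.4   24.41   5.15  -0.69] [-0.234  0.781  0.07 ]
19.21 -58.45 [-59.41  24.36   6.2   -0.38] [-0.239  0.833  0.065]
19.59 -58.3 [-59.4   24.31   6.22  -0.19] [-0.233  0.885  0.094]
19.98 -58.15 [-59.39  24.26   6.73  -0.16] [-0.25   0.929  0.08 ]
20.36 -58.0 [-59.38  24.21   6.93   0.1 ] [-0.26   0.983  0.068]
20.74 -57.85 [-5.936e+01  2.417e+01  6.940e+00  5.000e-02] [-0.265  1.029  0.086]
21.12 -57.7 [-59.37  24.11   7.53  -0.06] [-0.271  1.094  0.07 ]
21.32 [-59.38   24.106   7.448   0.553  -0.3     1.076   0.089]
21.52 [-59.375  24.104   7.57    0.266  -0.284   1.081   0.088]
21.73 [-59.378  24.104   7.956   0.358  -0.284   1.105   0.083]
```

View pics/c2.png

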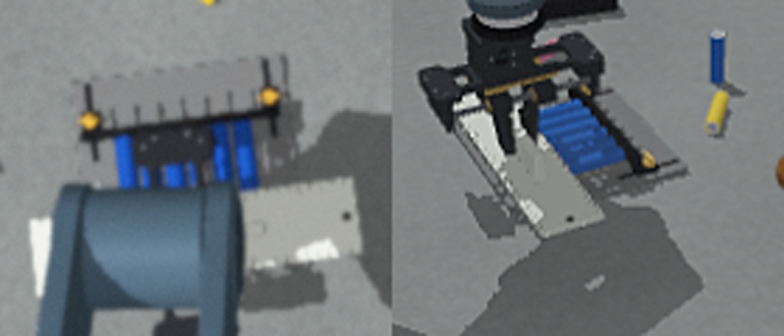

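The row looks flush along the plate. At about 7.7 N the push is centred 11 mm from mid-row, so both ends are bearing. Now I draw back and lay the rule down.

```bash
python3 - <<'E'
from h import *
arm.line_to(at(-.064,HP),speed=.02); arm.line_to(at(-.115,HP),speed=.06); arm.line_to(at(-.115,.12),speed=.1)
arm.goto(np.r_[G,.12],rot(YG)); arm.line_to(np.r_[G,.025],speed=.1)
arm.wait(.2); print(arm.line_to(np.r_[G,HG-.001],speed=.02,max_force=5)); c,v=read(); print(c,v.round(2))
eoat.open_gripper(); arm.wait(.2); arm.line_to(np.r_[G,.13],speed=.12)
arm.goto([.227,-.528,.239],rot(YG)); o=arm.observe(); print(o["clock"],o["tool_pos"])
cv2.imwrite("pics/top3.png",get_image("top")[:,:,::-1]); 
i=cv2.imread("pics/top3.png")[182:312,183:373]
cv2.imwrite("pics/c3.png",cv2.resize(i,None,fx=4.2,fy=4.2,interpolation=cv2.INTER_CUBIC))
E
```

```text
True
28.1417 [-1.23e+01  8.99e+00  5.20e-01  5.55e+00  3.00e-02 -1.20e-01  1.00e-02]
32.5917 [ 0.22785782 -0.52744926  0.2387052 ]
```

View pics/c3.png

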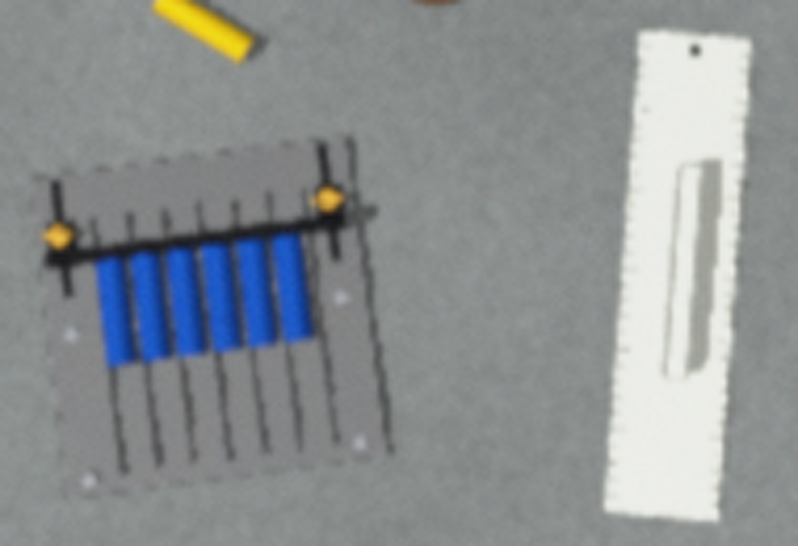

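All six cells are flush: their rear ends run in a line from (121,365) to (299,340) in the crop, about 8.0°, parallel to the plate. The rule lies flat and clear of the cradle at about (680,275) in the crop.

```bash
python3 -c "
from workcell import arm
print(arm.close_job())"
```

```text
the job is handed in; nothing more can be done
None
```

I handed the job in at about 33 s: all six cells look flush against the stop plate after a steady push of about 7.7 N, and the straightedge is laid flat and released clear of the cradle; no verdict was reported.

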